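Swing check of a spring-centred screwdriver arm

ROBOT

A 7-joint arm with a two-finger parallel gripper is mounted at the origin on the work surface. World frame = base frame: x ahead of the robot, y to its left, z up, the work surface at z = 0. Lengths are in m, angles in rad, forces in N, time in s.
With the tool pointing down it reaches from about 0.425 to 0.8 m from the base axis. Payload 8.3 kg.
Tool frame: the origin (TCP) lies between the finger pads, 19 mm behind the fingertips; this is the grasp point; z points along the fingers, y is the line along which they close (so a half turn about z gives the same grasp; the last joint's range is limited). The gripper opens to 85 mm and grips with 20 to 120 N. Pads are 22 mm wide; open, the fingers measure 114 mm over their backs; the gripper's body (76 mm by 85 mm) begins 54 mm behind the grasp point. The pads swing forward as they close: fully open they stand 13 mm farther back than shut.
Start: joints at [1.114, 0.383, 0.016, 1.37, -0.006, 1.388, -0.046], TCP at [0.24, -0.577, 0.25] pointing down, gripper open.
Joint ranges: [-2.95, 2.95], [-0.25, 2.06], [-1.52, 1.56], [0.18, 2.33], [-1.44, 4.58], [0.02, 2.06], [-3.01, 3.01]. Speed limits (rad/s): [2.39, 2.39, 3.01, 3.01, 3.14, 3.14, 3.14].

INTERFACE

Orientations are given as a unit quaternion [x, y, z, w].
In Python, from bench import read_state, read_camera, camera_info, close_job gives the robot as it stands.
- The arm moves only by the tool step_arm, never from a script. Its argument "moves" is a list of rows, each a list of 5 numbers: the opening, from -1 (shut) to 1 (fully open), then the shift along the tool's x, y, z in units of 25 mm (1.0 is 25 mm), then the turn about the tool's z in units of 5 degrees (1.0 is 5 degrees). A call has 1 to 20 rows; each row shifts and turns the commanded pose from where the row before left it, along the tool's axes as they then stand; what a row does not reach is not made up. A row lasts 1/12 s, in which the tool goes at most 41.7 mm and 7.16 degrees, less where a joint would pass 70% of its speed; a pose out of reach is approached as far as the arm can. A call is refused whole if a number of a shift passes 1 or a number of a turn 1, either way. A call with a gripper value outside its range is refused whole. The fingers move at their own pace and stop on an object; "grip_force" is the grip in N (left out, the last holds). Time passes only in rows, so rows that do not move let the fingers close. It gives the time, the measured TCP pose, the force, the opening and the grip force at its end, in the units of the state.
- read_state(): the state, without advancing time (a new reading comes with each control period).
- read_camera(name): name is "scene" or "top" or "wrist"; returns (picture, depth): 384x512x3 uint8, red, green, blue; 384x512 float32, m along the optical axis (not along the pixel's ray), 0 where there is no reading.
- camera_info(name): a dict with "mtx" (3x3 intrinsics, pixels), "rvec" (rotation vector, rad) and "tvec" (3), from world to camera coordinates, as OpenCV has them. Camera axes: x right, y down, z forward; pixel columns grow to the right and rows downward; lengths in m; the calibration is good to about 2 mm. A picture is of the moment at which its call begins: read the wrist's pose just before it. camera_info takes no time and is no camera call; for the wrist camera it gives the pose at the moment of the call.
- close_job(): hands the job in; it is judged then, once.
The state is a dict: "clock": time; "q": joint angles; "dq": joint speeds; "joint_efforts": joint torques, N m; "ee_pos": TCP position; "orientation": TCP orientation; "contact_force": force on the tool from outside, world axes, zero at the start; "torque": the same for the moment, N m; "gripper_width": opening from 0.0 (shut) to 1.0 (fully open); "gripper_force": force on a finger pad.
Only numpy, scipy, OpenCV 4.12 (cv2) and the standard library are available. Lean on these libraries where they do the work, as an engineer would, in place of code of your own. Each camera call takes 0.05 s, during which the arm holds its last target. There are 200 camera calls.

TASK

Check that the screwdriver arm on the bench swings freely: take its screwdriver by the slim top, draw it well out to one side (about 0.5 rad) and let it go, then go along with the swinging screwdriver, the gripper centred on its top within about 2 cm and not touching anything of the arm, for six seconds while it keeps swinging wide. Then catch it by the top, bring it gently to the middle, hold it still there a moment, and let go so that it stays at rest in the middle, without ever letting the arm hit its stops and leaving the other things on the bench where they are.

Things in the scene. Friction and masses are not known exactly. Their poses are not given: they have to be found in the camera images.
- stand: fixed stand: dark steel base plate 360 x 170 x 10 mm, round column 38 mm in diameter near its far end. Origin on the column's (hinge's) axis at bench height, z up; position and yaw vary. At rest the boom points along the stand's own -x, roughly to the robot. Boom: aluminium bar 22 mm wide, axis 140 mm above the bench, ending 220 mm from the column's axis in a round grey clamp 60 mm in diameter
- swing (a joint): boom angle (rad) about the column, 0 = middle, + counter-clockwise from above, stops at +-0.9; starts at rest at 0. Nominal: centring spring 0.11 N m/rad, damping 0.002 N m s/rad, friction 0.0008 N m, inertia about the column 0.042 kg m2 (1.5 kg; varies -25 to +35 percent): period 3.9 s (3.3 to 4.6). Draw it out 0.45 to 0.7 rad, so that it still swings over 0.2 rad each way to the end of the 6 s
- driver_top (a point): centre of the flat top of the cordless screwdriver that hangs upright in the boom's clamp, 220 mm from the column's axis, 235 mm above the bench. Slim round top part, 30 mm in diameter, from 171 to 235 mm height; below it body 44 mm, clamp and boom end at 153 mm. Grip the slim part from above, TCP 20 to 35 mm below this point, any yaw. Following height: TCP 40 mm below to 60 mm above it
- bush: loose brass bush, 40 mm outside, 22 mm bore, 22 mm high, standing on the base plate; leave it. Origin at the centre of its underside
- blank: loose round steel blank, 32 mm in diameter, 30 mm high, on the bench to the left; leave it. Origin at the centre of its underside
- wrench: loose steel wrench, 170 mm long, lying on the bench to the right; leave it. Origin under its centre, x along it
- oiler: loose white oil bottle, 56 mm in diameter, 130 mm high, on the bench to the left; leave it. Origin at the centre of its underside

How it is judged:
By the outcome, as a careful person would: the job done as asked, in the order asked, and still so for the second after the job is handed in, with the robot touching nothing.
It also fails if it takes over 67 s, if anything falls off the work surface, if the arm or the gripper's body presses on something with over 40 N, if the wrist force passes 120 N, or if a joint passes its speed limit or range.

## Working session

There is one attempt and no reset: what is moved stays moved. The work goes in short steps, Python scripts to look and compute and a tool call to move; the robot and the scene stay as the last step left them, time stands still between calls to the robot, and variables do not carry over. Pictures are saved under pics/ and viewed, at most 10 in all, crops included, and the job is handed in when it is done.

Besides the shell and the picture viewer there is one more tool, called as name([rows], argument=value, ...), one row to a line, values as JSON. step_arm: Moves the arm, as the interface text tells. Its arguments: {"type":"object","properties":{"moves":{"type":"array"},"grip_force":{"type":"number"}},"required":["moves"]}

```bash
mkdir -p pics; ls
cat > h.py <<'E'
import numpy as np,cv2
from bench import *
def cam(n):
    i=camera_info(n);p,d=read_camera(n)
    return np.array(i["mtx"]),cv2.Rodrigues(np.array(i["rvec"],float))[0],np.array(i["tvec"],float).ravel(),p,d
def world(K,R,t,d,u,v):
    z=d[v,u]; c=np.linalg.inv(K)@np.stack([u*z,v*z,z]); return (R.T@(c-t[:,None])).T
E
python3 - <<'E'
from h import *
s=read_state();print(s)
for n in("scene","top"):
    K,R,t,p,d=cam(n);np.savez(n+"0.npz",K=K,R=R,t=t,p=p,d=d)
    cv2.imwrite(f"pics/{n}0.png",p[:,:,::-1]);print(n,-R.T@t,R[2])
    v,u=np.nonzero(d>0);w=world(K,R,t,d,u,v)
    m=(w[:,2]>.225)&(w[:,2]<.245)&(w[:,0]>.3)
    m&=(w[:,0]<.9)
    print(m.sum(),np.median(w[m],0),w[m].min(0),w[m].max(0))
E
```

```text
pics
{'clock': 0.0, 'q': array([ 1.11411714,  0.38424413,  0.01635872,  1.37114823, -0.00633132,
        1.38822409, -0.04652498]), 'dq': array([ 0.00016548,  0.00198736,  0.0006641 ,  0.00060635, -0.00061091,
        0.00040321,  0.00057045]), 'joint_efforts': array([ 2.63967577e-04, -6.27596283e+01,  8.44053682e-01, -3.71819723e+01,
        1.63769518e-02,  1.39353873e-02, -8.85447389e-05]), 'ee_pos': array([ 0.23967062, -0.57670832,  0.24897768]), 'orientation': array([ 9.80674679e-01,  1.95643037e-01, -1.93316123e-04, -9.68860035e-04]), 'contact_force': array([ 0.27744157, -0.1951089 , -0.59555623]), 'torque': array([-0.01642767,  0.03845958, -0.03383179]), 'gripper_force': 0.0, 'gripper_width': 1.0014874465456318}
scene [ 1.46460664 -0.10689073  0.9917532 ] [-0.7202744   0.09252131 -0.68749152]
178 [0.58490021 0.16129018 0.22861351] [0.30016214 0.13291376 0.2250228 ] [0.6122032  0.68830264 0.23620882]
top [ 4.41995220e-01 -7.09043648e-05  1.34038782e+00] [ 0.14356929 -0.00548466 -0.98962507]
118 [0.59464607 0.14985868 0.23495887] [0.32420227 0.13445419 0.2250088 ] [0.6103654  0.63642427 0.24202451]
```

View pics/top0.png

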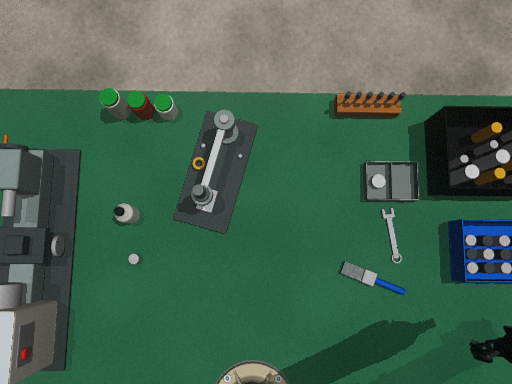

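View pics/scene0.png

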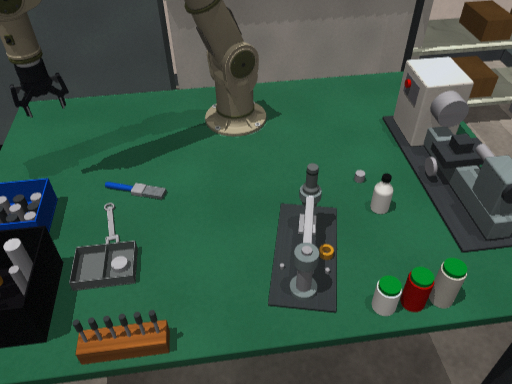

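Run:
```python
from h import *
for n in("scene","top"):
    f=np.load(n+"0.npz");K,R,t,p,d=[f[k] for k in"KRtpd"]
    v,u=np.nonzero(d>0);w=world(K,R,t,d,u,v)
    near=(w[:,0]>.45)&(w[:,0]<.98)&(abs(w[:,1])<.4)
    for lo,hi in((.23,.245),(.145,.17),(.17,.228)):
        m=near&(w[:,2]>lo)&(w[:,2]<hi);q=w[m]
        print(n,lo,m.sum(),np.median(q,0).round(4),q.min(0).round(3),q.max(0).round(3), p[v[m],u[m]].mean(0).round() , (u[m].min(),u[m].max(),v[m].min(),v[m].max()))
    m=near&(w[:,2]>.23)&(w[:,2]<.245)
    c,r=cv2.minEnclosingCircle(w[m][:,:2].astype(np.float32));print(c,r)
```

```text
scene 0.23 73 [0.5993 0.1472 0.2331] [0.584 0.133 0.23 ] [0.612 0.162 0.236] [ 94. 100.  98.] (np.int64(307), np.int64(318), np.int64(164), np.int64(171))
scene 0.145 1093 [0.7491 0.1102 0.1536] [0.574 0.06  0.145] [0.84  0.177 0.17 ] [135. 140. 141.] (np.int64(294), np.int64(321), np.int64(183), np.int64(265))
scene 0.17 186 [0.6088 0.1439 0.1997] [0.595 0.132 0.171] [0.614 0.163 0.228] [46. 52. 49.] (np.int64(305), np.int64(318), np.int64(170), np.int64(188))
(0.597082257270813, 0.14812789857387543) 0.01606333628296852
top 0.23 106 [0.5967 0.1497 0.2353] [0.582 0.134 0.23 ] [0.61  0.163 0.242] [106. 112. 109.] (np.int64(192), np.int64(203), np.int64(184), np.int64(195))
top 0.145 995 [0.7255 0.1152 0.1548] [0.567 0.062 0.145] [0.839 0.178 0.17 ] [144. 152. 150.] (np.int64(191), np.int64(234), np.int64(109), np.int64(204))
top 0.17 77 [0.5875 0.1384 0.1757] [0.576 0.081 0.17 ] [0.819 0.163 0.226] [66. 72. 69.] (np.int64(195), np.int64(227), np.int64(114), np.int64(200))
(0.5960717797279358, 0.14887811243534088) 0.01508177537471056
```

The top view shows the driver top at about (197,189), the column head at (224,119) and the bush at (198,163). The oiler is at (125,213), the blank at (134,259) and the wrench at (392,235). The scene view agrees, with the driver at (312,168) and the column at (305,258).

Run:
```python
from h import *
T=np.array([.5965,.1485])
for n in("scene","top"):
    f=np.load(n+"0.npz");K,R,t,p,d=[f[k] for k in"KRtpd"]
    v,u=np.nonzero(d>0);w=world(K,R,t,d,u,v);b=p[v,u].max(1)
    r=np.hypot(*(w[:,:2]-T).T)
    m=(w[:,2]>.143)&(w[:,2]<.16)&(r>.04)&(r<.17)&(b>150)
    q=w[m][:,:2];l=cv2.fitLine(q.astype(np.float32),cv2.DIST_HUBER,0,.001,.001).ravel()
    dr=l[:2]*np.sign(l[0]);print(n,m.sum(),np.median(w[m][:,2]),"dir",dr,np.degrees(np.arctan2(dr[1],dr[0])),"off",np.cross(dr,T-l[2:]),"hinge",T+.22*dr)
    m=(r>.19)&(r<.26)&(w[:,2]>.14)&(w[:,2]<.3)
    z=w[m][:,2];zt=np.percentile(z,95);k=w[m][z>zt-.008];print("col",zt,cv2.minEnclosingCircle(k[:,:2].astype(np.float32)))
```

```text
scene 304 0.1513196506869547 dir [ 0.9651786  -0.26159176] -15.164532 off 0.0009021218013044521 hinge [0.8088393  0.09094981]
col 0.16612751737561687 ((0.8101345896720886, 0.08987961709499359), 0.028506843373179436)
top 326 0.1533681581471621 dir [ 0.9648954 -0.2626345] -15.22644 off -0.00020360065565687424 hinge [0.808777   0.09072041]
col 0.16925698868210928 ((0.8071625232696533, 0.09057117998600006), 0.02851385623216629)<stdin>:9: DeprecationWarning: Arrays of 2-dimensional vectors are deprecated. Use arrays of 3-dimensional vectors instead. (deprecated in NumPy 2.0)
```

step_arm([
  [1,0.3,-0.25,-0.4,0],
  [1,0.6,-0.55,-0.5,0],
  [1,0.9,-0.8,-0.5,0],
  [1,0.9,-0.8,-0.6,0],
  [1,0.9,-0.8,0,0],
  [1,0.9,-0.8,0,0],
  [1,0.9,-0.8,0,0],
  [1,0.9,-0.8,0,0],
  [1,0.9,-0.8,0,0],
  [1,0.9,-0.8,0,0],
  [1,0.9,-0.8,0,0],
  [1,0.9,-0.8,0,0],
  [1,0.9,-0.8,0,0],
  [1,0.9,-0.8,0,0],
  [1,0.9,-0.8,0,0],
  [1,0.9,-0.8,0,0],
  [1,0.9,-0.8,0,0],
  [1,0.9,-0.8,0,0],
  [1,0.9,-0.8,0,0],
  [1,0.9,-0.8,0,0],
])

```text
clock: 1.77
ee_pos: [0.4889, -0.0601, 0.3008]
orientation: [0.981, 0.196, 0.0, 0.0]
contact_force: [0.9, 0.4, 0.6]
gripper_width: 0.998
gripper_force: 0.0
```

step_arm([
  [1,0.9,-0.76,0,0],
  [1,0.9,-0.76,0,0],
  [1,0.9,-0.76,0,0],
  [1,0.9,-0.76,0,0],
  [1,0.9,-0.76,0,0],
  [1,0.9,-0.76,0,0],
  [1,0.9,-0.76,0,0],
  [1,0.9,-0.76,0,0],
  [1,0,0,0,-0.95],
  [1,0,0,0,-0.95],
  [1,0,0,0,-0.95],
  [1,0,0,0,-0.95],
  [1,0,0,0,-0.95],
  [1,0,0,0,-0.95],
  [1,0,0,0,-0.95],
  [1,0,0,0,-0.95],
  [1,0,0,0,-0.95],
  [1,0,0,0,-0.95],
  [1,0,0,0,-0.95],
  [1,0,0,0,0],
])

```text
clock: 3.43
ee_pos: [0.5962, 0.1477, 0.3006]
orientation: [0.793, 0.609, -0.0, 0.0]
contact_force: [0.2, 0.6, -0.1]
gripper_width: 1.001
gripper_force: 0.0
```

```bash
cat >> h.py <<'E'
H=np.array([.8088,.0908]);A0=np.radians(164.8);L=.22
def top(th): return H+L*np.array([np.cos(A0+th),np.sin(A0+th)])
def theta(n="scene"):
    "boom angle from depth points on the boom, and the clock of the picture"
    c=read_state()["clock"];K,R,t,p,d=cam(n)
    v,u=np.nonzero(d>0);w=world(K,R,t,d,u,v)
    e=w[:,:2]-H;r=np.hypot(*e.T);a=(np.arctan2(e[:,1],e[:,0])-A0+np.pi)%(2*np.pi)-np.pi
    m=(w[:,2]>.143)&(w[:,2]<.162)&(r>.06)&(r<.17)&(p[v,u].max(1)>130)&(abs(a)<.95)
    return c,np.median(a[m]),m.sum()
def yaw(s):
    from scipy.spatial.transform import Rotation as Q
    y=Q.from_quat(s["orientation"]).as_matrix()[:,1];return np.arctan2(y[1],y[0])
def rows(pos,yw,tgt,grip=1):
    "rows (25 mm, 5 deg) from commanded pos,yaw to list of targets (x,y,z,yaw), rounded to .01, no drift"
    p=np.array(pos,float);o=[]
    for g in tgt:
        g=np.array(g);e=g[:3]-p
        y=np.array([np.cos(yw),np.sin(yw)]);x=np.array([-y[1],y[0]])
        s=np.round([e[:2]@x/.025,e[:2]@y/.025,-e[2]/.025,-np.degrees(g[3]-yw)/5],2)
        p+=.025*np.r_[s[0]*x+s[1]*y,-s[2]];yw-=np.radians(5*s[3]);o.append([grip]+[float(k) for k in s])
    print(o,"max",abs(np.array(o)[:,1:]).max(),"end",p.round(4),round(yw,4))
E
python3 - <<'E'
from h import *
s=read_state();print(s["clock"],s["ee_pos"],np.degrees(yaw(s)),s["q"].round(2),theta("scene"),theta("top"))
E
```

```text
3.4333 [0.59621852 0.14768779 0.30059278] -14.944645227379407 [ 0.2   0.43 -0.73  1.29  0.28  1.53 -0.75] (3.4333, np.float64(0.007050415822768663), np.int64(269)) (3.4833, np.float64(0.0014907876171736945), np.int64(257))
```

step_arm([
  [1,0.03,0,0.9,0],
  [1,0,0,0.95,0],
  [1,0,0,0.95,0],
  [1,0,0,0.95,0],
  [1,0,0,0,0],
  [-1,0,0,0,0],
  [-1,0,0,0,0],
  [-1,0,0,0,0],
  [-1,0,0,0,0],
  [-1,0,0,0,0],
  [-1,0,0,0,0],
  [-1,0,0,0,0],
  [-1,0,0,0,0],
], grip_force=25)

```text
clock: 4.62
ee_pos: [0.5958, 0.1497, 0.2081]
orientation: [0.794, 0.608, 0.0, -0.001]
contact_force: [-8.6, 2.1, 8.5]
gripper_width: 0.347
gripper_force: 26.7
```

Run:
```python
from h import *
s=read_state();print(s["clock"],s["ee_pos"],s["contact_force"],s["gripper_width"],s["gripper_force"],theta("top"))
p=s["ee_pos"];y=yaw(s);e=p[:2]-H;r=np.hypot(*e);a=np.arctan2(e[1],e[0]);print("r",r,"th",a%6.2832-A0)
# smooth draw to +0.6 in 19 rows
k=np.arange(1,20)/19;th=.6*(3*k**2-2*k**3)
rows(p,y,[(*(H+r*np.array([np.cos(a+t),np.sin(a+t)])),p[2],y+t) for t in th],-1)
```

```text
4.6167 [0.59582171 0.14974597 0.20807046] [-8.56992356  2.14726475  8.5443175 ] 0.3472839575763369 26.743969917297363 (4.6167, np.float64(0.002471231664348039), np.int64(237))
r 0.2209850211674917 th -0.0047208492766368515
[[-1, -0.04, -0.0, -0.0, -0.06], [-1, -0.12, -0.0, -0.0, -0.15], [-1, -0.19, 0.0, -0.0, -0.25], [-1, -0.26, 0.0, -0.0, -0.33], [-1, -0.3, 0.01, -0.0, -0.39], [-1, -0.34, 0.0, -0.0, -0.44], [-1, -0.38, 0.01, -0.0, -0.49], [-1, -0.4, 0.0, -0.0, -0.52], [-1, -0.41, 0.01, -0.0, -0.54], [-1, -0.42, 0.01, -0.0, -0.54], [-1, -0.41, 0.0, -0.0, -0.54], [-1, -0.4, 0.01, -0.0, -0.51], [-1, -0.38, 0.01, -0.0, -0.49], [-1, -0.34, -0.0, -0.0, -0.45], [-1, -0.31, 0.0, -0.0, -0.39], [-1, -0.25, 0.0, -0.0, -0.33], [-1, -0.19, 0.01, -0.0, -0.24], [-1, -0.12, -0.0, -0.0, -0.16], [-1, -0.04, -0.0, -0.0, -0.06]] max 0.54 end [0.5998 0.0193 0.2081] 0.3368
```

step_arm([
  [-1,-0.04,-0.03,0,-0.06],
  [-1,-0.12,0,0,-0.15],
  [-1,-0.19,0,0,-0.25],
  [-1,-0.26,0,0,-0.33],
  [-1,-0.3,0.01,0,-0.39],
  [-1,-0.34,0,0,-0.44],
  [-1,-0.38,0.01,0,-0.49],
  [-1,-0.4,0,0,-0.52],
  [-1,-0.41,0.01,0,-0.54],
  [-1,-0.42,0.01,0,-0.54],
  [-1,-0.41,0,0,-0.54],
  [-1,-0.4,0.01,0,-0.51],
  [-1,-0.38,0.01,0,-0.49],
  [-1,-0.34,0,0,-0.45],
  [-1,-0.31,0,0,-0.39],
  [-1,-0.25,0,0,-0.33],
  [-1,-0.19,0.01,0,-0.24],
  [-1,-0.12,0,0,-0.16],
  [-1,-0.04,0,0,-0.06],
  [-1,0,0,0,0],
])

```text
clock: 6.33
ee_pos: [0.5999, 0.0177, 0.2081]
orientation: [0.579, 0.815, 0.0, 0.0]
contact_force: [-6.3, -0.5, 8.7]
gripper_width: 0.342
gripper_force: 26.7
```

```bash
cat >> h.py <<'E'
def report():
    s=read_state();p=s["ee_pos"];e=p[:2]-H;print(round(s["clock"],3),"pos",p.round(4),"yaw",round(yaw(s),3),"r",np.hypot(*e).round(4),"th",(np.arctan2(e[1],e[0])%(2*np.pi)-A0).round(4),"F",s["contact_force"].round(1),"w",round(s["gripper_width"],3));return s
E
python3 - <<'E'
from h import *
s=report();print(theta("top"),theta("scene"))
th0=.59
p=s["ee_pos"];y=yaw(s)
# open 4 rows (release guess after ~1 row), then follow nominal w=1.61, climbing 75mm
T=np.arange(1,9)/12-.1
T[T<0]=0
th=th0*np.cos(1.61*T);z=p[2]+np.clip(np.arange(1,9)-4,0,4)*.018
rows(p,y,[(*top(t),zz,y) for t,zz in zip(th,z)])
E
```

```text
6.333 pos [0.5999 0.0177 0.2081] yaw 0.336 r 0.2213 th 0.6019 F [-6.3 -0.5  8.7] w 0.342
(6.3333, np.float64(0.5810774988408434), np.int64(30)) (6.3833, np.float64(0.6167023602031554), np.int64(267))
[[1, 0.11, 0.05, -0.0, -0.0], [1, 0.02, 0.0, -0.0, -0.0], [1, 0.13, 0.01, -0.0, -0.0], [1, 0.21, 0.01, -0.0, -0.0], [1, 0.29, 0.02, -0.72, -0.0], [1, 0.38, 0.04, -0.72, -0.0], [1, 0.45, 0.07, -0.72, -0.0], [1, 0.51, 0.11, -0.72, -0.0]] max 0.72 end [0.5899 0.0698 0.2801] 0.3357
```

step_arm([
  [1,0,0,0,0],
  [1,0.02,0.03,0,0],
  [1,0.12,0.02,0,0],
  [1,0.21,0.02,0,0],
  [1,0.29,0.02,-0.8,0],
  [1,0.38,0.04,-0.8,0],
])

```text
clock: 6.93
ee_pos: [0.5938, 0.0427, 0.2454]
orientation: [0.579, 0.815, -0.001, -0.001]
contact_force: [1.1, 0.7, -0.1]
gripper_width: 1.0
gripper_force: 0.0
```

Run:
```python
from h import *
report();print(theta("scene"));s=report()
t0=6.43;t=s["clock"]
T=np.arange(1,6)/12+s["clock"]-t0
th=.602*np.cos(1.61*T);p=s["ee_pos"]
rows(p,.336,[(*top(a),z,.336) for a,z in zip(th,[.26,.275,.28,.28,.28])])
```

```text
6.933 pos [0.5938 0.0427 0.2454] yaw 0.335 r 0.2203 th 0.4854 F [ 1.1  0.7 -0.1] w 1.0
(6.9333, np.float64(0.4617843857343047), np.int64(262))
6.983 pos [0.595  0.0466 0.251 ] yaw 0.338 r 0.2183 th 0.4691 F [0.4 3.9 3.6] w 1.0
[[1, 1.36, 0.22, -0.36, -0.0], [1, 0.59, 0.2, -0.6, -0.0], [1, 0.62, 0.26, -0.2, -0.0], [1, 0.62, 0.32, -0.0, -0.0], [1, 0.6, 0.37, -0.0, -0.0]] max 1.36 end [0.5961 0.1474 0.28  ] 0.336
```

```bash
cat >> h.py <<'E'
def follow(pos,t,n,A,w,t0,zs,lam=.03,lead=.035,yw=.336,off=0.):
    T=t+np.arange(1,n+1)/12+lead-t0
    th=off+(A-off)*np.exp(-lam*np.clip(T,0,None))*np.cos(w*T)
    print("th",th.round(2));rows(pos,yw,[(*top(a),z,yw) for a,z in zip(th,np.broadcast_to(zs,n))])
E
python3 - <<'E'
from h import *
s=report();follow(s["ee_pos"],s["clock"],5,.602,1.48,6.43,[.265,.28,.28,.28,.28])
E
```

```text
6.983 pos [0.595  0.0466 0.251 ] yaw 0.338 r 0.2183 th 0.4691 F [0.4 3.9 3.6] w 1.0
th [0.32 0.26 0.19 0.12 0.05]
[[1, 1.28, 0.2, -0.56, -0.0], [1, 0.53, 0.17, -0.6, -0.0], [1, 0.55, 0.22, -0.0, -0.0], [1, 0.56, 0.27, -0.0, -0.0], [1, 0.55, 0.31, -0.0, -0.0]] max 1.28 end [0.594  0.1381 0.28  ] 0.336
```

step_arm([
  [1,0.95,0.15,-0.6,0],
  [1,0.8,0.22,-0.56,0],
  [1,0.6,0.22,0,0],
  [1,0.56,0.27,0,0],
])

```text
clock: 7.32
ee_pos: [0.5909, 0.121, 0.2767]
orientation: [0.579, 0.816, 0.001, 0.001]
contact_force: [0.4, -0.2, -0.3]
gripper_width: 1.0
gripper_force: 0.0
```

Run:
```python
from h import *
report();print(theta("scene"));s=report()
follow(s["ee_pos"],s["clock"],5,.602,1.48,6.43,.28)
```

```text
7.317 pos [0.5909 0.121  0.2767] yaw 0.337 r 0.22 th 0.1278 F [ 0.4 -0.2 -0.3] w 1.0
(7.3167, np.float64(0.18294537047309634), np.int64(260))
7.367 pos [0.5902 0.1244 0.276 ] yaw 0.341 r 0.2212 th 0.1128 F [-1.8  1.7 -0.5] w 0.998
th [ 0.01 -0.07 -0.14 -0.2  -0.27]
[[1, 0.79, 0.53, -0.16, -0.0], [1, 0.51, 0.37, 0.0, -0.0], [1, 0.47, 0.4, 0.0, -0.0], [1, 0.43, 0.42, 0.0, -0.0], [1, 0.37, 0.42, 0.0, -0.0]] max 0.79 end [0.6195 0.2027 0.28  ] 0.336
```

Run:
```python
from h import *
s=report();follow(s["ee_pos"],s["clock"],6,.602,1.44,6.43,.28)
```

```text
7.367 pos [0.5902 0.1244 0.276 ] yaw 0.341 r 0.2212 th 0.1128 F [-1.8  1.7 -0.5] w 0.998
th [ 0.03 -0.04 -0.11 -0.18 -0.24 -0.3 ]
[[1, 0.61, 0.41, -0.16, -0.0], [1, 0.5, 0.35, 0.0, -0.0], [1, 0.47, 0.38, 0.0, -0.0], [1, 0.44, 0.4, 0.0, -0.0], [1, 0.39, 0.41, 0.0, -0.0], [1, 0.34, 0.4, 0.0, -0.0]] max 0.61 end [0.623  0.2087 0.28  ] 0.336
```

step_arm([
  [1,0.61,0.41,-0.16,0],
  [1,0.5,0.35,0,0],
  [1,0.47,0.38,0,0],
  [1,0.44,0.4,0,0],
  [1,0.39,0.41,0,0],
  [1,0.34,0.4,0,0],
])

```text
clock: 7.87
ee_pos: [0.6238, 0.2042, 0.2791]
orientation: [0.579, 0.815, 0.0, -0.0]
contact_force: [-0.5, -0.2, -0.0]
gripper_width: 0.999
gripper_force: 0.0
```

Run:
```python
from h import *
report();print(theta("scene"));s=report()
follow(s["ee_pos"],s["clock"],8,.602,1.44,6.43,.28)
```

```text
7.867 pos [0.6238 0.2042 0.2791] yaw 0.336 r 0.217 th -0.2847 F [-0.5 -0.2 -0. ] w 0.999
(7.8667, np.float64(-0.2733341605772557), np.int64(264))
7.917 pos [0.6239 0.2064 0.2786] yaw 0.338 r 0.2181 th -0.2936 F [-2.5 -0.1 -0.7] w 0.995
th [-0.39 -0.43 -0.47 -0.51 -0.53 -0.55 -0.56 -0.56]
[[1, 0.54, 0.62, -0.06, -0.0], [1, 0.22, 0.35, 0.0, -0.0], [1, 0.18, 0.31, 0.0, -0.0], [1, 0.13, 0.26, 0.0, -0.0], [1, 0.1, 0.2, 0.0, -0.0], [1, 0.07, 0.15, 0.0, -0.0], [1, 0.03, 0.08, 0.0, -0.0], [1, 0.01, 0.01, 0.0, -0.0]] max 0.62 end [0.6601 0.253  0.2801] 0.336
```

step_arm([
  [1,0.54,0.62,-0.06,0],
  [1,0.22,0.35,0,0],
  [1,0.18,0.31,0,0],
  [1,0.13,0.26,0,0],
  [1,0.1,0.2,0,0],
  [1,0.07,0.15,0,0],
  [1,0.03,0.08,0,0],
  [1,0.01,0.01,0,0],
])

```text
clock: 8.58
ee_pos: [0.6603, 0.2494, 0.2807]
orientation: [0.579, 0.815, 0.0, -0.0]
contact_force: [-0.6, 0.3, -0.3]
gripper_width: 0.999
gripper_force: 0.0
```

Run:
```python
from h import *
report();print(theta("scene"));s=report()
follow(s["ee_pos"],s["clock"],10,.602,1.44,6.43,.28)
```

```text
8.583 pos [0.6603 0.2494 0.2807] yaw 0.335 r 0.2173 th -0.5527 F [-0.6  0.3 -0.3] w 0.999
(8.5833, np.float64(-0.5671882099297949), np.int64(270))
8.633 pos [0.6601 0.2493 0.2808] yaw 0.335 r 0.2173 th -0.552 F [ 0.1  0.5 -0.6] w 0.998
th [-0.55 -0.53 -0.51 -0.47 -0.43 -0.39 -0.33 -0.28 -0.22 -0.16]
[[1, 0.09, -0.06, 0.03, -0.0], [1, -0.07, -0.15, 0.0, -0.0], [1, -0.1, -0.21, 0.0, -0.0], [1, -0.13, -0.26, 0.0, -0.0], [1, -0.18, -0.3, 0.0, -0.0], [1, -0.21, -0.35, 0.0, -0.0], [1, -0.26, -0.37, 0.0, -0.0], [1, -0.3, -0.38, 0.0, -0.0], [1, -0.35, -0.4, 0.0, -0.0], [1, -0.39, -0.39, 0.0, -0.0]] max 0.4 end [0.6081 0.1808 0.28  ] 0.336
```

step_arm([
  [1,0.09,-0.06,0,0],
  [1,-0.07,-0.15,0,0],
  [1,-0.1,-0.21,0,0],
  [1,-0.13,-0.26,0,0],
  [1,-0.18,-0.3,0,0],
  [1,-0.21,-0.35,0,0],
  [1,-0.26,-0.37,0,0],
  [1,-0.3,-0.38,0,0],
  [1,-0.35,-0.4,0,0],
  [1,-0.39,-0.39,0,0],
])

```text
clock: 9.47
ee_pos: [0.607, 0.18, 0.281]
orientation: [0.579, 0.815, -0.0, 0.0]
contact_force: [-0.7, -0.0, 0.5]
gripper_width: 1.006
gripper_force: 0.0
```

Run:
```python
from h import *
report();print(theta("scene"));s=report()
for w in(1.44,1.42):follow(s["ee_pos"],s["clock"],10,.602,w,6.43,.28)
from scipy.optimize import least_squares
D=np.array([(6.933,.449),(7.317,.173),(7.867,-.28),(8.583,-.57)])
```

```text
9.467 pos [0.607 0.18  0.281] yaw 0.335 r 0.2206 th -0.1507 F [-0.7 -0.   0.5] w 1.006
(9.4667, np.float64(-0.1541531968015315), np.int64(261))
9.517 pos [0.6071 0.177  0.2813] yaw 0.332 r 0.2193 th -0.1387 F [ 2.9 -0.1  0.7] w 0.992
th [-0.05  0.01  0.08  0.14  0.2   0.26  0.31  0.36  0.41  0.44]
[[1, -0.56, -0.5, 0.05, -0.0], [1, -0.47, -0.34, 0.0, -0.0], [1, -0.48, -0.3, 0.0, -0.0], [1, -0.5, -0.27, 0.0, -0.0], [1, -0.49, -0.22, 0.0, -0.0], [1, -0.47, -0.19, 0.0, -0.0], [1, -0.45, -0.14, 0.0, -0.0], [1, -0.42, -0.11, 0.0, -0.0], [1, -0.38, -0.09, 0.0, -0.0], [1, -0.32, -0.05, 0.0, -0.0]] max 0.56 end [0.5924 0.0516 0.2801] 0.336
th [-0.09 -0.02  0.04  0.1   0.17  0.23  0.28  0.33  0.38  0.42]
[[1, -0.32, -0.31, 0.05, -0.0], [1, -0.45, -0.35, 0.0, -0.0], [1, -0.47, -0.32, 0.0, -0.0], [1, -0.48, -0.28, 0.0, -0.0], [1, -0.49, -0.24, 0.0, -0.0], [1, -0.47, -0.21, 0.0, -0.0], [1, -0.46, -0.16, 0.0, -0.0], [1, -0.44, -0.14, 0.0, -0.0], [1, -0.4, -0.1, 0.0, -0.0], [1, -0.35, -0.07, 0.0, -0.0]] max 0.49 end [0.5914 0.0568 0.2801] 0.336
```

step_arm([
  [1,-0.58,-0.5,0.05,0],
  [1,-0.48,-0.34,0,0],
  [1,-0.49,-0.3,0,0],
  [1,-0.5,-0.27,0,0],
  [1,-0.49,-0.22,0,0],
  [1,-0.47,-0.19,0,0],
  [1,-0.45,-0.14,0,0],
  [1,-0.42,-0.11,0,0],
  [1,-0.38,-0.09,0,0],
  [1,-0.32,-0.05,0,0],
])

```text
clock: 10.35
ee_pos: [0.5936, 0.0534, 0.2795]
orientation: [0.579, 0.815, -0.0, 0.0]
contact_force: [-0.4, -0.3, -0.3]
gripper_width: 0.996
gripper_force: 0.0
```

Run:
```python
from h import *
report();m=theta("scene");print(m);s=report()
from scipy.optimize import least_squares
D=np.array([(6.933,.452),(7.317,.173),(7.867,-.278),(8.583,-.568),(9.467,-.16),(m[0],m[1]-.012)])
f=lambda x:.602*np.exp(-x[2]*(D[:,0]-x[1]))*np.cos(x[0]*(D[:,0]-x[1]))-D[:,1]
x=least_squares(f,[1.44,6.43,.03]).x;print(x,f(x).round(3))
follow(s["ee_pos"],s["clock"],16,.602,x[0],x[1],.28,lam=x[2])
```

```text
10.35 pos [0.5936 0.0534 0.2795] yaw 0.335 r 0.2184 th 0.4374 F [-0.4 -0.3 -0.3] w 0.996
(10.35, np.float64(0.46077600863692325), np.int64(263))
10.4 pos [0.5942 0.0515 0.2793] yaw 0.333 r 0.2182 th 0.4462 F [ 0.5 -2.2 -0.1] w 1.003
[1.46319097 6.44924133 0.02941935] [-0.001  0.001 -0.001  0.003 -0.001  0.001]
th [0.51 0.52 0.53 0.53 0.52 0.51 0.48 0.45 0.42 0.38 0.33 0.28 0.22 0.16
 0.1  0.04]
[[1, -0.51, -0.14, -0.03, -0.0], [1, -0.14, -0.01, 0.0, -0.0], [1, -0.07, -0.0, 0.0, -0.0], [1, 0.0, -0.0, 0.0, -0.0], [1, 0.07, 0.0, 0.0, -0.0], [1, 0.13, 0.01, 0.0, -0.0], [1, 0.2, 0.02, 0.0, -0.0], [1, 0.26, 0.04, 0.0, -0.0], [1, 0.31, 0.05, 0.0, -0.0], [1, 0.37, 0.08, 0.0, -0.0], [1, 0.41, 0.1, 0.0, -0.0], [1, 0.44, 0.14, 0.0, -0.0], [1, 0.46, 0.17, 0.0, -0.0], [1, 0.48, 0.21, 0.0, -0.0], [1, 0.48, 0.24, 0.0, -0.0], [1, 0.47, 0.28, 0.0, -0.0]] max 0.51 end [0.5945 0.1407 0.2801] 0.336
```

step_arm([
  [1,-0.51,-0.14,-0.03,0],
  [1,-0.14,-0.01,0,0],
  [1,-0.07,0,0,0],
  [1,0,0,0,0],
  [1,0.07,0,0,0],
  [1,0.13,0.01,0,0],
  [1,0.2,0.02,0,0],
  [1,0.26,0.04,0,0],
  [1,0.31,0.05,0,0],
  [1,0.37,0.08,0,0],
  [1,0.41,0.1,0,0],
  [1,0.44,0.14,0,0],
  [1,0.46,0.17,0,0],
  [1,0.48,0.21,0,0],
  [1,0.48,0.24,0,0],
  [1,0.47,0.28,0,0],
])

```text
clock: 11.73
ee_pos: [0.5937, 0.1455, 0.2804]
orientation: [0.579, 0.815, 0.0, -0.0]
contact_force: [0.2, 0.6, -0.0]
gripper_width: 0.996
gripper_force: 0.0
```

Run:
```python
from h import *
report();m=theta("scene");s=report()
x=[1.4632,6.449,.0294];T=m[0]-x[1];print(m,.602*np.exp(-x[2]*T)*np.cos(x[0]*T))
follow(s["ee_pos"],s["clock"],18,.602,x[0],x[1],.28,lam=x[2])
```

```text
11.733 pos [0.5937 0.1455 0.2804] yaw 0.336 r 0.2219 th 0.0161 F [ 0.2  0.6 -0. ] w 0.996
11.783 pos [0.5933 0.1488 0.2803] yaw 0.34 r 0.2232 th 0.0023 F [-2.1  1.3 -0.2] w 1.0
(11.7333, np.float64(0.06663261199259618), np.int64(260)) 0.06271702408355997
th [-0.06 -0.12 -0.18 -0.24 -0.29 -0.34 -0.38 -0.42 -0.45 -0.47 -0.49 -0.5
 -0.5  -0.49 -0.48 -0.46 -0.43 -0.4 ]
[[1, 0.4, 0.45, 0.01, -0.0], [1, 0.41, 0.34, 0.0, -0.0], [1, 0.38, 0.36, 0.0, -0.0], [1, 0.33, 0.36, 0.0, -0.0], [1, 0.3, 0.35, 0.0, -0.0], [1, 0.26, 0.33, 0.0, -0.0], [1, 0.21, 0.3, 0.0, -0.0], [1, 0.17, 0.27, 0.0, -0.0], [1, 0.14, 0.23, 0.0, -0.0], [1, 0.1, 0.18, 0.0, -0.0], [1, 0.06, 0.13, 0.0, -0.0], [1, 0.04, 0.06, 0.0, -0.0], [1, 0.01, 0.02, 0.0, -0.0], [1, -0.03, -0.05, 0.0, -0.0], [1, -0.05, -0.1, 0.0, -0.0], [1, -0.09, -0.16, 0.0, -0.0], [1, -0.12, -0.2, 0.0, -0.0], [1, -0.15, -0.25, 0.0, -0.0]] max 0.45 end [0.6356 0.2264 0.28  ] 0.336
```

Run:
```python
from h import *
s=report()
x=[1.4632,6.449,.0294]
follow(s["ee_pos"]+[-.0005,.002,0],s["clock"],18,.602,x[0],x[1],.28,lam=x[2],lead=.01)
```

```text
11.783 pos [0.5933 0.1488 0.2803] yaw 0.34 r 0.2232 th 0.0023 F [-2.1  1.3 -0.2] w 1.0
th [-0.04 -0.11 -0.17 -0.22 -0.28 -0.33 -0.37 -0.41 -0.44 -0.47 -0.48 -0.49
 -0.5  -0.49 -0.48 -0.47 -0.44 -0.41]
[[1, 0.18, 0.34, 0.01, -0.0], [1, 0.43, 0.34, 0.0, -0.0], [1, 0.38, 0.35, 0.0, -0.0], [1, 0.36, 0.36, 0.0, -0.0], [1, 0.3, 0.36, 0.0, -0.0], [1, 0.27, 0.33, 0.0, -0.0], [1, 0.23, 0.32, 0.0, -0.0], [1, 0.18, 0.28, 0.0, -0.0], [1, 0.15, 0.24, 0.0, -0.0], [1, 0.11, 0.19, 0.0, -0.0], [1, 0.07, 0.15, 0.0, -0.0], [1, 0.05, 0.08, 0.0, -0.0], [1, 0.01, 0.03, 0.0, -0.0], [1, -0.01, -0.03, 0.0, -0.0], [1, -0.04, -0.08, 0.0, -0.0], [1, -0.08, -0.14, 0.0, -0.0], [1, -0.11, -0.19, 0.0, -0.0], [1, -0.14, -0.24, 0.0, -0.0]] max 0.43 end [0.637  0.2282 0.28  ] 0.336
```

step_arm([
  [1,0.18,0.34,0,0],
  [1,0.43,0.34,0,0],
  [1,0.38,0.35,0,0],
  [1,0.36,0.36,0,0],
  [1,0.3,0.36,0,0],
  [1,0.27,0.33,0,0],
  [1,0.23,0.32,0,0],
  [1,0.18,0.28,0,0],
  [1,0.15,0.24,0,0],
  [1,0.11,0.19,0,0],
  [1,0.07,0.15,0,0],
  [1,0.05,0.08,0,0],
  [1,0.01,0.03,0,0],
  [1,-0.01,-0.03,0,0],
  [1,-0.04,-0.08,0,0],
  [1,-0.08,-0.14,0,0],
  [1,-0.11,-0.19,0,0],
  [1,-0.14,-0.24,0,0],
])

```text
clock: 13.28
ee_pos: [0.6377, 0.2206, 0.2804]
orientation: [0.579, 0.815, 0.0, 0.0]
contact_force: [-0.6, 0.7, -0.1]
gripper_width: 1.001
gripper_force: 0.0
```

Run:
```python
from h import *
report();m=theta("scene");s=report()
x=[1.4632,6.449,.0294];T=m[0]-x[1];print(m,.602*np.exp(-x[2]*T)*np.cos(x[0]*T))
# follow to t=14.68
follow(s["ee_pos"]+[-.0003,-.001,0],s["clock"],14,.602,x[0],x[1],.28,lam=x[2],lead=.01)
```

```text
13.283 pos [0.6377 0.2206 0.2804] yaw 0.335 r 0.2148 th -0.3838 F [-0.6  0.7 -0.1] w 1.001
13.333 pos [0.6375 0.2194 0.2807] yaw 0.334 r 0.2142 th -0.3786 F [ 0.8 -0.2  0.2] w 1.005
(13.2833, np.float64(-0.40419769488046553), np.int64(263)) -0.4131883625935681
th [-0.35 -0.3  -0.25 -0.2  -0.14 -0.08 -0.03  0.03  0.09  0.15  0.2   0.25
  0.3   0.34]
[[1, 0.07, -0.33, 0.03, -0.0], [1, -0.24, -0.32, -0.0, -0.0], [1, -0.28, -0.34, -0.0, -0.0], [1, -0.32, -0.34, -0.0, -0.0], [1, -0.35, -0.35, -0.0, -0.0], [1, -0.39, -0.33, -0.0, -0.0], [1, -0.4, -0.32, -0.0, -0.0], [1, -0.43, -0.29, -0.0, -0.0], [1, -0.44, -0.26, -0.0, -0.0], [1, -0.44, -0.23, -0.0, -0.0], [1, -0.43, -0.2, -0.0, -0.0], [1, -0.42, -0.16, -0.0, -0.0], [1, -0.39, -0.13, -0.0, -0.0], [1, -0.35, -0.1, -0.0, -0.0]] max 0.44 end [0.5895 0.0744 0.28  ] 0.336
```

step_arm([
  [1,0.07,-0.33,0,0],
  [1,-0.24,-0.32,0,0],
  [1,-0.28,-0.34,0,0],
  [1,-0.32,-0.34,0,0],
  [1,-0.35,-0.35,0,0],
  [1,-0.39,-0.33,0,0],
  [1,-0.4,-0.32,0,0],
  [1,-0.43,-0.29,0,0],
  [1,-0.44,-0.26,0,0],
  [1,-0.44,-0.23,0,0],
  [1,-0.43,-0.2,0,0],
  [1,-0.42,-0.16,0,0],
  [1,-0.39,-0.13,0,0],
  [1,-0.35,-0.1,0,0],
])

```text
clock: 14.5
ee_pos: [0.5904, 0.0759, 0.2804]
orientation: [0.579, 0.815, -0.0, 0.0]
contact_force: [-0.0, 0.3, 0.1]
gripper_width: 0.996
gripper_force: 0.0
```

Run:
```python
from h import *
report();m=theta("scene");s=report()
x=[1.4632,6.449,.0294];T=m[0]-x[1];print(m,.602*np.exp(-x[2]*T)*np.cos(x[0]*T))
follow(s["ee_pos"]+[0,-.001,0],s["clock"],10,.602,x[0],x[1],[.26,.242,.224,.208]+[.208]*6,lam=x[2],lead=.01)
```

```text
14.5 pos [0.5904 0.0759 0.2804] yaw 0.335 r 0.2189 th 0.3336 F [-0.   0.3  0.1] w 0.996
14.55 pos [0.591  0.0737 0.2802] yaw 0.332 r 0.2185 th 0.3438 F [ 1.1 -2.2 -0.7] w 0.996
(14.5, np.float64(0.33757275160397704), np.int64(263)) 0.33570561913580066
th [0.4  0.42 0.45 0.46 0.47 0.47 0.46 0.45 0.43 0.4 ]
[[1, -0.4, -0.15, 0.81, -0.0], [1, -0.24, -0.05, 0.72, -0.0], [1, -0.18, -0.03, 0.72, -0.0], [1, -0.12, -0.02, 0.64, -0.0], [1, -0.07, -0.0, -0.0, -0.0], [1, -0.0, -0.01, -0.0, -0.0], [1, 0.06, 0.01, -0.0, -0.0], [1, 0.11, 0.02, -0.0, -0.0], [1, 0.17, 0.03, -0.0, -0.0], [1, 0.23, 0.04, -0.0, -0.0]] max 0.81 end [0.5908 0.0609 0.2079] 0.336
```

step_arm([
  [1,-0.4,-0.15,0.8,0],
  [1,-0.24,-0.05,0.72,0],
  [1,-0.18,-0.03,0.72,0],
  [-1,-0.12,-0.02,0.64,0],
  [-1,-0.06,0,0,0],
  [-1,0,-0.01,0,0],
  [-1,0.05,0,0,0],
  [-1,0.05,0,0,0],
  [-1,0,0,0,0],
  [-1,0,0,0,0],
  [-1,0,0,0,0],
  [-1,0,0,0,0],
], grip_force=25)

```text
clock: 15.55
ee_pos: [0.5901, 0.0542, 0.2098]
orientation: [0.579, 0.815, -0.001, -0.001]
contact_force: [-11.6, -2.0, 7.7]
gripper_width: 0.344
gripper_force: 28.0
```

Run:
```python
from h import *
s=report();print(theta("scene"),s["gripper_force"])
p=s["ee_pos"];y=yaw(s);e=p[:2]-H;r=.2205;a=np.arctan2(e[1],e[0])%(2*np.pi);d=A0-a;print(d)
k=np.arange(1,20)/19
rows(p,y,[(*(H+r*np.array([np.cos(a+d*q),np.sin(a+d*q)])),p[2],y+d*q) for q in 3*k**2-2*k**3],-1)
```

```text
15.55 pos [0.5901 0.0542 0.2098] yaw 0.336 r 0.2217 th 0.431 F [-11.6  -2.    7.7] w 0.344
(15.55, np.float64(0.4513848852149578), np.int64(264)) 28.026106813922524
-0.43098565991329085
[[-1, 0.02, 0.05, -0.0, 0.04], [-1, 0.09, 0.02, -0.0, 0.11], [-1, 0.13, 0.02, -0.0, 0.18], [-1, 0.18, 0.03, -0.0, 0.23], [-1, 0.21, 0.04, -0.0, 0.29], [-1, 0.25, 0.05, -0.0, 0.32], [-1, 0.26, 0.05, -0.0, 0.35], [-1, 0.28, 0.05, -0.0, 0.37], [-1, 0.29, 0.06, -0.0, 0.38], [-1, 0.3, 0.05, -0.0, 0.39], [-1, 0.29, 0.06, -0.0, 0.39], [-1, 0.28, 0.05, -0.0, 0.37], [-1, 0.27, 0.05, -0.0, 0.35], [-1, 0.24, 0.05, -0.0, 0.32], [-1, 0.21, 0.04, -0.0, 0.28], [-1, 0.18, 0.03, -0.0, 0.24], [-1, 0.13, 0.02, -0.0, 0.18], [-1, 0.09, 0.02, -0.0, 0.11], [-1, 0.03, 0.0, -0.0, 0.04]] max 0.39 end [0.5959 0.1486 0.2098] -0.0951
```

step_arm([
  [-1,0.02,-0.04,0,0.04],
  [-1,0.09,0.02,0,0.11],
  [-1,0.13,0.02,0,0.18],
  [-1,0.18,0.03,0,0.23],
  [-1,0.21,0.04,0,0.29],
  [-1,0.25,0.05,0,0.32],
  [-1,0.26,0.05,0,0.35],
  [-1,0.28,0.05,0,0.37],
  [-1,0.29,0.06,0,0.38],
  [-1,0.3,0.05,0,0.39],
  [-1,0.29,0.06,0,0.39],
  [-1,0.28,0.05,0,0.37],
  [-1,0.27,0.05,0,0.35],
  [-1,0.24,0.05,0,0.32],
  [-1,0.21,0.04,0,0.28],
  [-1,0.18,0.03,0,0.24],
  [-1,0.13,0.02,0,0.18],
  [-1,0.09,0.02,0,0.11],
  [-1,0.03,0,0,0.04],
  [-1,0,0,0,0],
])

```text
clock: 17.27
ee_pos: [0.595, 0.1489, 0.2098]
orientation: [0.74, 0.673, 0.001, -0.0]
contact_force: [-6.1, 0.8, 6.9]
gripper_width: 0.342
gripper_force: 27.9
```

step_arm([
  [-1,0,0,0,0],
  [-1,0,0,0,0],
  [-1,0,0,0,0],
  [-1,0,0,0,0],
])

```text
clock: 17.6
ee_pos: [0.595, 0.1487, 0.2098]
orientation: [0.74, 0.673, 0.001, -0.0]
contact_force: [-5.6, -0.4, 6.1]
gripper_width: 0.342
gripper_force: 27.8
```

Run:
```python
from h import *
s=report();print([theta(n) for n in("scene","top","scene","top")],s["torque"])
```

```text
17.6 pos [0.595  0.1487 0.2098] yaw -0.095 r 0.2215 th 0.0006 F [-5.6 -0.4  6.1] w 0.342
[(17.6, np.float64(0.018745976962405653), np.int64(265)), (17.65, np.float64(0.015131957390292161), np.int64(239)), (17.7, np.float64(0.016837292638316903), np.int64(271)), (17.75, np.float64(0.018198088559200798), np.int64(239))] [ 0.0577647   1.53825105 -0.32375084]
```

step_arm([
  [-1,0.03,0,0,0.04],
  [-1,0.03,0,0,0.04],
  [-1,0.03,0,0,0.04],
  [-1,0.02,0,0,0.03],
  [-1,0,0,0,0],
  [-1,0,0,0,0],
  [-1,0,0,0,0],
  [-1,0,0,0,0],
  [-1,0,0,0,0],
  [-1,0,0,0,0],
])

```text
clock: 18.63
ee_pos: [0.5957, 0.1512, 0.2099]
orientation: [0.744, 0.668, 0.001, 0.0]
contact_force: [-3.7, -0.1, 5.9]
gripper_width: 0.34
gripper_force: 27.7
```

Run:
```python
from h import *
s=report();print([theta(n) for n in("scene","top","scene","top")],s["torque"])
```

```text
18.633 pos [0.5957 0.1512 0.2099] yaw -0.108 r 0.2215 th -0.0111 F [-3.7 -0.1  5.9] w 0.34
[(18.6333, np.float64(0.0058065594785783325), np.int64(263)), (18.6833, np.float64(0.004014040442322564), np.int64(247)), (18.7333, np.float64(0.003955458891721886), np.int64(265)), (18.7833, np.float64(0.006052410620594806), np.int64(247))] [ 0.05856944  1.0697161  -0.20902551]
```

step_arm([
  [-1,0,0,0,0],
  [-1,0,0,0,0],
  [-1,0,0,0,0],
  [-1,0,0,0,0],
  [-1,0,0,0,0],
  [-1,0,0,0,0],
  [-1,0,0,0,0],
  [-1,0,0,0,0],
  [-1,0,0,0,0],
  [-1,0,0,0,0],
  [1,0,0,0,0],
  [1,0,0,0,0],
  [1,0,0,0,0],
  [1,0,0,0,0],
  [1,0,0,0,0],
  [1,0,0,0,0],
  [1,0,0,0,0],
  [1,0,0,0,0],
])

```text
clock: 20.33
ee_pos: [0.5957, 0.1501, 0.2083]
orientation: [0.745, 0.668, 0.0, -0.0]
contact_force: [0.9, -0.8, -0.1]
gripper_width: 0.996
gripper_force: 0.0
```

Run:
```python
from h import *
s=report();print([theta(n) for n in("scene","top","scene","top")])
```

```text
20.333 pos [0.5957 0.1501 0.2083] yaw -0.109 r 0.2212 th -0.0061 F [ 0.9 -0.8 -0.1] w 0.996
[(20.3333, np.float64(0.017535739982022625), np.int64(266)), (20.3833, np.float64(0.01461132740672122), np.int64(250)), (20.4333, np.float64(0.01792705173839715), np.int64(264)), (20.4833, np.float64(0.01589987316111907), np.int64(248))]
```

step_arm([
  [1,0,0,-0.6,0],
  [1,0,0,-0.7,0],
  [1,0,0,-0.7,0],
  [1,0,0,-0.7,0],
  [1,0,0,-0.7,0],
  [1,0,0,-0.6,0],
  [1,0,0,0,0],
  [1,0,0,0,0],
])

```text
clock: 21.2
ee_pos: [0.596, 0.1505, 0.309]
orientation: [0.744, 0.668, 0.001, 0.0]
contact_force: [-0.5, -0.7, -0.6]
gripper_width: 1.0
gripper_force: 0.0
```

Run:
```python
from h import *
s=report();print(*[theta("top") for i in range(3)],*[theta("scene") for i in range(9)],sep="\n")
```

```text
21.2 pos [0.596  0.1505 0.309 ] yaw -0.109 r 0.221 th -0.008 F [-0.5 -0.7 -0.6] w 1.0
(21.2, np.float64(0.010434118270209902), np.int64(268))
(21.25, np.float64(0.013251677191757238), np.int64(267))
(21.3, np.float64(0.012924618065549787), np.int64(269))
(21.35, np.float64(0.016762893509586707), np.int64(270))
(21.4, np.float64(0.013504902984641909), np.int64(268))
(21.45, np.float64(0.015585339181392266), np.int64(268))
(21.5, np.float64(0.017751175946607578), np.int64(270))
(21.55, np.float64(0.016738764519698357), np.int64(269))
(21.6, np.float64(0.01789985500842528), np.int64(268))
(21.65, np.float64(0.01516535057414603), np.int64(268))
(21.7, np.float64(0.016542654978307647), np.int64(272))
(21.75, np.float64(0.01625985758047932), np.int64(263))
```

step_arm([
  [1,0,0,0,0],
  [1,0,0,0,0],
  [1,0,0,0,0],
  [1,0,0,0,0],
  [1,0,0,0,0],
  [1,0,0,0,0],
  [1,0,0,0,0],
  [1,0,0,0,0],
  [1,0,0,0,0],
  [1,0,0,0,0],
])

```text
clock: 22.63
ee_pos: [0.5957, 0.1502, 0.3083]
orientation: [0.745, 0.668, 0.0, -0.0]
contact_force: [0.2, -0.5, -1.1]
gripper_width: 1.004
gripper_force: 0.0
```

Run:
```python
from h import *
s=report();print(*[theta("top") for i in range(3)],*[theta("scene") for i in range(3)],sep="\n")
```

```text
22.633 pos [0.5957 0.1502 0.3083] yaw -0.109 r 0.2212 th -0.0064 F [ 0.2 -0.5 -1.1] w 1.004
(22.6333, np.float64(0.009490644234715795), np.int64(265))
(22.6833, np.float64(0.009453339630060897), np.int64(266))
(22.7333, np.float64(0.008995942864449713), np.int64(267))
(22.7833, np.float64(0.010904266899919524), np.int64(265))
(22.8333, np.float64(0.011621349884284093), np.int64(269))
(22.8833, np.float64(0.01531718248231817), np.int64(265))
```

Run:
```python
from h import *
print(close_job())
```

```text
the job is handed in; nothing more can be done
None
```

The job is handed in at about 23 s on the robot's clock. I drew the driver out to about 0.6 rad and let it go, followed it for about 8 s with the TCP within about 1.2 cm of its top at every check, then caught it. After I held it in the middle and let go, it stayed at rest within about 0.01 rad of centre. I did not take a final picture of the other things on the bench, but the fingertips never went below about 0.19 m.

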